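# Unlatch the printing block and wedge its open edge up

### The job

On the printing bed, turn the steel hold-down latch fully off the carved block to its open stop. Then take the wooden wedge by its grip block, lay it flat on the bed and push its thin end under the block's open edge until that edge has just lifted off the bed, by about 6 mm (under 10 mm), while the opposite edge stays down by the stop rail. Finish while still holding the wedge in the gripper under the block, touching the block itself with nothing, and do not disturb the bowl, bottle, paper roll and brush.

Things in the scene. Friction and masses are not known exactly. Their poses are not given: they have to be found in the camera images.
- bed: Fixed pale wooden printing board, 216 (x) x 355 (y) x 12 mm; origin on the table under the block's place. Upper face at z = 12 mm, y from -240 to +115 mm. On it rails 22 mm high: two side rails (|x| 68 to 108, y -85 to 115) and a stop rail across the +y end (y 88 to 115). The bare -y part (y -240 to -85) is where the wedge is laid and slid towards +y along x = 0. Yaw varies
- latch (a joint): Angle of the steel hold-down latch on the bed's +x side rail, rad. 0: on, bar points to bed -x, over the block. 1.57: off stop, bar points to bed +y along the rail. Grows clockwise seen from above, about a vertical axis at latch_pivot. Stiff (0.08 N m), stays where left; starts at 0 to 0.25. Below about 1.35 the bar still overlaps the block
- latch_knob (a point): Centre of the latch's upright round knob, 18 mm in diameter, 40 mm high (z = 53 to 93 mm over the table, this point at 73), 48 mm from the latch_pivot axis. It stands on a flat bar 16 mm wide (z 46 to 53 mm) that reaches 14 mm beyond the knob's centre. The round knob can turn within a grip, or be pushed sideways
- latch_pivot (a point): Point on the latch's vertical axis at the height of the knob's centre (bed x = 90, y = -30, z = 73 mm)
- block: Loose carved printing block, dark wood with black inked relief, 130 (x) x 170 (y) x 32 mm, about 0.6 kg; origin under its centre, axes as the bed's. A 20 mm plate on two runners 20 mm wide and 12 mm high along its x = -55 and +55 mm sides: between them a slot 90 mm wide and 12 mm high is open under the -y edge. 3 mm play to the rails; top at z = 44 mm
- block_edge (a point): Middle of the block's open (-y) edge, at the level of the runners' undersides: z = 12 mm over the table when down on the bed; its rise above that is the lift of the edge
- block_far (a point): The same point at the block's opposite (+y) edge, 170 mm from block_edge, next to the stop rail; this edge stays down on the bed while the other is wedged up
- wedge: Loose pale wooden wedge, 150 (y) x 36 (x) mm, about 0.1 kg, origin under its centre. A 40 mm long grip block at its -y end, then a straight slope from 30 mm high down to 4 mm at the thin +y end, over 110 mm. Starts on the table on the -y side of the bed, thin end roughly towards the bed (its yaw within about 0.45 of world)
- wedge_grip (a point): Centre of the wedge's grip block, 36 (x) x 40 (y) x 40 mm high, 20 mm above the wedge's underside; the thin end is 130 mm from here. Slid flat on the bed, the slope meets the block's plate when the thin end is 34 mm under the edge; each further 10 mm lifts the edge about 2.4 mm; 6 mm of lift comes at about 60 mm under. Push under 15 N
- wedge_tip (a point): Middle of the wedge's thin end, 2 mm above its underside
- ink_bowl: Black ink bowl, 130 mm across, 45 mm high; origin under its centre; leave it alone
- ink_bottle: Black bottle, 68 mm across, 150 mm high; origin under its centre; leave it alone
- paper_roll: Standing white paper roll, 100 mm across, 100 mm high; origin under its centre; leave it alone
- brush: Flat wide ink brush lying on the table, 142 x 79 x 19 mm; origin near the start of its bristles, which point to its +x; leave it alone
Not all that is in view belongs to the job. What is meant by the wedge is not pink, and is the larger of those in its own colour.

How it is judged (in metres and radians):
On the way, in this order (a step that is already met when the one before it is completed fails the run):
1. the latch is turned off while the block is still down (value of joint latch above 1.35 rad and z of block_edge in the frame of bed below 0.014 m), for 0.2 s.
2. with the latch off, the wedge lifts the open edge (value of joint latch above 1.35 rad and z of block_edge in the frame of bed above 0.0145 m and contact force between wedge and block above 0.5 N), for 0.1 s.
At the end, for the whole second after the job is handed in: Latch past 1.35 rad; open edge 2.5 to 10 mm above the bed, far edge within 3 mm of it and 10 mm of the stop; wedge on the bed (within 6 mm), thin end over 30 mm under the edge, bearing the block (over 0.5 N), held by the fingers (over 1 N); robot not touching the block (all of step 2 and z of block_edge in the frame of bed below 0.022 m and z of block_far in the frame of bed below 0.015 m and y of block_far in the frame of bed above 0.075 m and contact force between the fingers and wedge above 1 N and contact force between each of the arm, the fingers and block below 0.3 N and z of wedge_grip in the frame of bed below 0.038 m and y of wedge_tip in the frame of block_edge above 0.03 m and velocity of joint latch below 0.05 rad/s); the arm keeps its last pose, push and grip.
It fails at once if the ink bowl is moved more than 30 mm (distance of ink_bowl from where it was at the start of the episode above 0.03 m).
It fails at once if the ink bottle is moved more than 30 mm (distance of ink_bottle from where it was at the start of the episode above 0.03 m).
It fails at once if the paper roll is moved more than 30 mm (distance of paper_roll from where it was at the start of the episode above 0.03 m).
It fails at once if the brush is moved more than 30 mm (distance of brush from where it was at the start of the episode above 0.03 m).
It also fails if it takes over 54 s, if anything falls off the work surface, if the arm or the gripper's body presses on something with over 40 N, if the wrist force passes 120 N, or if a joint passes its speed limit or range.

### The arm

A 6-joint arm with a two-finger parallel gripper is mounted at the origin on the work surface. World frame = base frame: x ahead of the robot, y to its left, z up, the work surface at z = 0. Lengths are in mm, angles in rad, forces in N, time in s.
With the tool pointing down it reaches from about 275 to 775 mm from the base axis. Payload 14.6 kg.
Tool frame: the origin (TCP) lies between the finger pads; the fingertips stand 19 mm ahead of it and the grasp point (between the pads) is the TCP; z points along the fingers, y is the line along which they close (so a half turn about z gives the same grasp; the last joint's range is limited). The gripper opens to 85 mm and grips with 20 to 120 N. Pads are 22 mm wide; open, the fingers measure 114 mm over their backs; the gripper's body (76 mm by 85 mm) begins 54 mm behind the grasp point. The pads swing forward as they close: fully open they stand 13 mm farther back than shut.
Start: joints at [1.181, 0.263, -0.048, 1.259, 0, 1.415], TCP at [122.145, 510.597, 250.278] pointing down, gripper open.
Joint ranges: [-2.65, 2.65], [-0.89, 1.7], [-1.18, 1.37], [-2.13, 2.11], [-1.35, 1.29], [-3.14, 3.14]. Speed limits (rad/s): [1.89, 1.89, 2.57, 2.79, 3.14, 3.14].

### API

Orientations are given as a unit quaternion [w, x, y, z].
In Python, from plant import * gives the robot as it stands.
- The arm moves only by the tool step_arm, never from a script. Its argument "moves" is a list of rows, each a list of 3 entries, a list of its own where there are three numbers: the turn, a rotation vector about the tool's x, y, z in rad, then the shift along the tool's x, y, z in mm, then the closure, from 0 (fully open) to 1 (shut). A call has 1 to 20 rows; each row shifts and turns the commanded pose from where the row before left it, along the tool's axes as they then stand; what a row does not reach is not made up. A row lasts 1/10 s, in which the tool goes at most 50 mm and 8.59 degrees, less where a joint would pass 70% of its speed; a pose out of reach is approached as far as the arm can. A call is refused whole if a number of a shift passes 50 or a number of a turn 0.15, either way. A call with a gripper value outside its range is refused whole. The fingers move at their own pace and stop on an object; the grip force is fixed at half the most. Time passes only in rows, so rows that do not move let the fingers close. It gives the time, the measured TCP pose, the force, the opening and the grip force at its end, in the units of the state.
- get_obs(): the state, without advancing time (a new reading comes with each control period).
- grab_frame(name): name is "scene" or "top" or "wrist"; returns (picture, depth): 384x512x3 uint8, red, green, blue; 384x512 float32, mm along the optical axis (not along the pixel's ray), 0 where there is no reading.
- camera_model(name): a dict with "fov_y" (degrees; the focal length in pixels is half the picture's height over the tangent of half this angle, whatever the lens; pixels are square), "cx", "cy" (the principal point, pixels), "R" (3x3) and "t" (3): a world point X has camera coordinates R X + t. Camera axes: x right, y down, z forward; pixel columns grow to the right and rows downward; lengths in mm; the calibration is good to about 2 mm. The wrist camera is an equidistant fisheye: a pixel r from the principal point sees the ray r / f radians off the axis. A picture is of the moment at which its call begins: read the wrist's pose just before it. camera_model takes no time and is no camera call; for the wrist camera it gives the pose at the moment of the call.
- finish_job(): hands the job in; it is judged then, once.
The state is a dict: "time_s": time; "joint_positions": joint angles; "joint_velocities": joint speeds; "tau": joint torques, N m; "position": TCP position; "tool_rot": TCP orientation; "wrist_force": force on the tool from outside, world axes, zero at the start; "torque": the same for the moment, N m; "gripper_width": finger opening in mm; "grasp_force": force on a finger pad.
Only numpy, scipy, OpenCV 4.12 (cv2) and the standard library are available. Lean on these libraries where they do the work, as an engineer would, in place of code of your own. Each camera call takes 0.05 s, during which the arm holds its last target. There are 200 camera calls.

## Working session

There is one attempt and no reset: what is moved stays moved. The work goes in short steps, Python scripts to look and compute and a tool call to move; the robot and the scene stay as the last step left them, time stands still between calls to the robot, and variables do not carry over. Pictures are saved under pics/ and viewed, at most 10 in all, crops included, and the job is handed in when it is done.

Besides the shell and the picture viewer there is one more tool, called after ">>>" by a JSON object that holds its "method" and its "body", one argument or row to a line. step_arm: Moves the arm, as the interface text tells. Its arguments: {"type":"object","properties":{"moves":{"type":"array"}},"required":["moves"]}

```bash
mkdir -p pics; ls; python3 - <<'E'
from plant import *
import numpy as np,cv2
for n in ("top","scene"):
    im,d=grab_frame(n); np.savez(f"pics/{n}0.npz",im=im,d=d)
    cv2.imwrite(f"pics/{n}0.png",im[:,:,::-1])
    c=camera_model(n); print(n,c)
print(get_obs())
E
```

```text
pics
top {'fov_y': 49.57315680898171, 'cx': 259.7199301476549, 'cy': 190.9813829847449, 'R': array([[-0.00298531, -0.99996095, -0.00831836],
       [-0.99070951,  0.00408848, -0.13593362],
       [ 0.13596232,  0.00783527, -0.99068303]]), 't': array([   4.85471026,  563.25851675, 1280.7401566 ])}
scene {'fov_y': 53.1798435765692, 'cx': 260.72685037333036, 'cy': 193.6924057143415, 'R': array([[-0.75269191,  0.65830319,  0.00958081],
       [ 0.3498829 ,  0.41229224, -0.84118789],
       [-0.55770677, -0.62980316, -0.54065806]]), 't': array([ 421.16583932, -111.09347934, 1493.99477621])}
{'time_s': 0.1, 'joint_positions': array([ 1.18074277e+00,  2.63497915e-01, -4.88526112e-02,  1.25940107e+00,
        1.35024839e-05,  1.41549385e+00]), 'joint_velocities': array([-0.00019918, -0.00135666, -0.0004112 ,  0.00073001,  0.00011904,
       -0.00198955]), 'tau': array([ 2.20215428e-03, -6.38579249e+01,  3.85064256e+01,  9.98157717e-03,
       -1.51413515e-04,  1.00589003e-05]), 'position': array([122.03437528, 510.3956955 , 249.86899973]), 'tool_rot': array([-1.35134583e-04,  1.17106201e-01,  9.93119283e-01, -4.58170388e-04]), 'wrist_force': array([ 0.58904096, -0.29618896,  0.58022521]), 'torque': array([0.00019074, 0.01530707, 0.08033009]), 'grasp_force': 0.0, 'gripper_width': 85.7189226896257}
```

```bash
python3 -c "
import cv2,numpy as np
a=cv2.imread('pics/top0.png');b=cv2.imread('pics/scene0.png')
cv2.imwrite('pics/both0.png',cv2.resize(np.vstack([a,b]),None,fx=.78,fy=.78))"
```

```text
(no output)
```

View pics/top0.png

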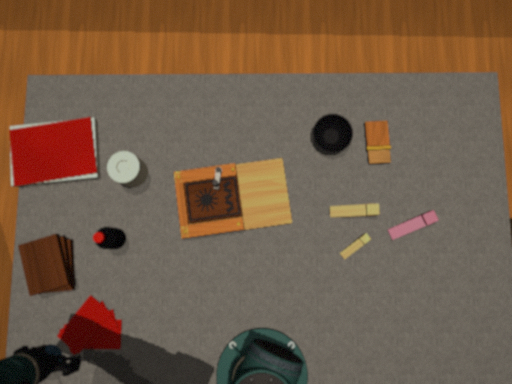

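The top view shows the bed at about (232,198), with the latch at (216,178). There are three wedge-like things: large yellow (355,211), small yellow (355,246) and pink (413,225). The large yellow one fits, because it isn't pink and is the larger of its colour. I'll confirm with an enlarged crop and measure.

```bash
cat > h.py <<'E'
import numpy as np,cv2
from plant import *
def f_of(c): return 192/np.tan(np.radians(c["fov_y"])/2)
def ray(c,u,v,z):
    f=f_of(c); d=c["R"].T@np.array([(u-c["cx"])/f,(v-c["cy"])/f,1]); o=-c["R"].T@c["t"]
    return o+d*(z-o[2])/d[2]
def wray(c,u,v,z):   # fisheye
    f=f_of(c); p=np.array([u-c["cx"],v-c["cy"]]); r=np.linalg.norm(p); th=r/f
    d=c["R"].T@np.append(p/max(r,1e-9)*np.sin(th),np.cos(th)); o=-c["R"].T@c["t"]
    return o+d*(z-o[2])/d[2]
def cloud(c,dep):
    f=f_of(c); v,u=np.mgrid[:384,:512]; X=np.stack([(u-c["cx"])/f*dep,(v-c["cy"])/f*dep,dep],-1)
    return (X-c["t"])@c["R"]
E
python3 - <<'E'
from h import *
z=np.load('pics/top0.npz'); im,d=z['im'],z['d']; c=camera_model("top"); P=cloud(c,d)
a=cv2.resize(im[140:260,160:300,::-1],None,fx=4,fy=4,interpolation=cv2.INTER_CUBIC)
b=cv2.resize(im[190:270,310:450,::-1],None,fx=4,fy=4,interpolation=cv2.INTER_CUBIC)[:300]
cv2.imwrite('pics/crop0.png',np.vstack([a,b])[:800] if 0 else cv2.resize(np.vstack([a,b]),None,fx=.75,fy=.75))
hsv=cv2.cvtColor(im,cv2.COLOR_RGB2HSV)
m=((hsv[...,0]>15)&(hsv[...,0]<35)&(hsv[...,1]>60)&(hsv[...,2]>120)).astype(np.uint8)
n,l,s,ce=cv2.connectedComponentsWithStats(m)
for i in range(1,n):
    if s[i,4]>60 and 120<ce[i,1]<300:
        cn=cv2.findContours((l==i).astype(np.uint8),0,2)[0][0]
        print(s[i],ce[i].round(1),cv2.minAreaRect(cn))
        bx=cv2.boxPoints(cv2.minAreaRect(cn)); print([ray(c,u,v,15)[:2].round(0) for u,v in bx])
# bed: height mask
z=P[...,2]; mb=((z>7)&(z<60)).astype(np.uint8); mb[:, :165]=0; mb[:,300:]=0; mb[:150]=0; mb[245:]=0
mb=cv2.morphologyEx(mb,cv2.MORPH_OPEN,np.ones((5,5)))
Q=P[mb>0][:,:2].astype(np.float32); r=cv2.minAreaRect(Q); print(len(Q),r, cv2.boxPoints(r).round(0).tolist())
k=(z>60)&(mb>0); kk=(z>56)&(z<110); kk[:, :165]=0; kk[:,300:]=0; kk[:150]=0; kk[245:]=0
print("knob",kk.sum(),P[kk].mean(0) if kk.any() else 0, np.argwhere(kk)[:6].tolist())
print("table z",np.median(z[250:320,250:450]))
E
```

```text
[367 145  25  19 349] [378.9 152.9] ((379.0, 154.0), (18.0, 24.0), 90.0)
[array([ 717., -348.]), array([ 717., -427.]), array([ 657., -424.]), array([ 657., -346.])]
[ 231  157   62   73 3322] [263.4 193. ] ((261.5057678222656, 193.53758239746094), (68.273681640625, 53.14398956298828), 81.25383758544922)
[array([656., 100.]), array([682., -72.]), array([ 462., -103.]), array([437.,  65.])]
[173 170   8  13  70] [176.4 174.8] ((176.5, 176.0), (12.0, 7.0), 90.0)
[array([637., 285.]), array([637., 263.]), array([597., 262.]), array([597., 284.])]
[329 203  52  15 646] [354.  209.8] ((354.330078125, 209.7720947265625), (12.929472923278809, 51.2448616027832), 86.98721313476562)
[array([ 521., -217.]), array([ 529., -382.]), array([ 488., -382.]), array([ 480., -218.])]
[180 226   9  11  70] [184.4 230.5] ((184.0, 231.0), (10.0, 8.0), 90.0)
[array([455., 258.]), array([454., 233.]), array([423., 232.]), array([423., 258.])]
[339 233  33  27 334] [354.8 246.1] ((355.17999267578125, 245.739990234375), (9.800000190734863, 35.400001525878906), 53.13010025024414)
[array([ 369., -244.]), array([ 436., -336.]), array([ 411., -354.]), array([ 345., -262.])]
7115 ((548.4788208007812, 91.54948425292969), (217.1838836669922, 355.7251892089844), 7.7514238357543945) [[417.0, 253.0], [465.0, -99.0], [680.0, -70.0], [632.0, 282.0]]
knob 65 [600.75763485 138.25664132  74.82592816] [[166, 218], [167, 216], [167, 217], [167, 218], [167, 219], [168, 215]]
table z 0.9372261748070534
```

View pics/crop0.png

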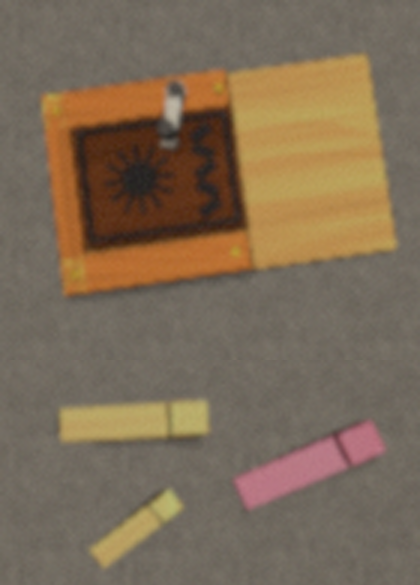

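The crop shows the large yellow wedge, the small yellow wedge and the pink one. The larger yellow, at (355,211) in the top view, is the one meant, with its grip block on the right (-y). The bed measures 217 x 356 mm with yaw 0.135 and origin near (540,153). The latch lies nearly across the block, with its knob near (586,140). I'm moving above the latch for a close look.

>>> {"method": "step_arm", "body": {
  "moves": [
    [[0,0,0],[-44,-21,0],0],
    [[0,0,0],[-44,-21,0],0],
    [[0,0,0],[-44,-21,0],0],
    [[0,0,0],[-44,-21,0],0],
    [[0,0,0],[-44,-21,0],0],
    [[0,0,0],[-44,-21,0],0],
    [[0,0,0],[-44,-21,0],0],
    [[0,0,0],[-44,-21,0],0],
    [[0,0,0],[-44,-21,0],0],
    [[0,0,0],[-44,-21,0],0],
    [[0,0,0],[-44,-21,10],0],
    [[0,0,0],[-44,-21,10],0],
    [[0,0,0],[0,0,20],0],
    [[0,0,0],[0,0,0],0],
    [[0,0,0],[0,0,0],0]
  ]
}}

```text
time_s: 1.6
position: [576.4, 143.0, 210.4]
tool_rot: [-0.001, 0.117, 0.993, -0.0]
wrist_force: [-0.6, 0.1, -0.8]
gripper_width: 85.4
grasp_force: 0.0
```

```bash
python3 - <<'E'
from h import *
o=get_obs(); c=camera_model("wrist"); im,d=grab_frame("wrist"); np.savez("pics/w1.npz",im=im,d=d)
cv2.imwrite("pics/w1.png",im[:,:,::-1])
print(o['position'],o['tool_rot'],o['joint_positions'],c['fov_y'],c['cx'],c['cy'],-c['R'].T@c['t'],c['R'])
E
```

```text
[576.39486435 142.96416996 210.43308094] [-5.61371582e-04  1.16998222e-01  9.93131964e-01 -5.10476436e-05] [1.05895558e-01 3.95853472e-01 4.37815999e-02 1.21984195e+00
 1.48915953e-04 3.40429119e-01] 65.70646984690485 259.2225901408593 188.42409870534195 [509.91719769 158.73169398 334.34825223] [[ 2.32794717e-01  9.72525773e-01 -4.91116386e-04]
 [ 9.35749904e-01 -2.23854016e-01  2.72509627e-01]
 [ 2.64912697e-01 -6.38983634e-02 -9.62152931e-01]]
```

View pics/w1.png

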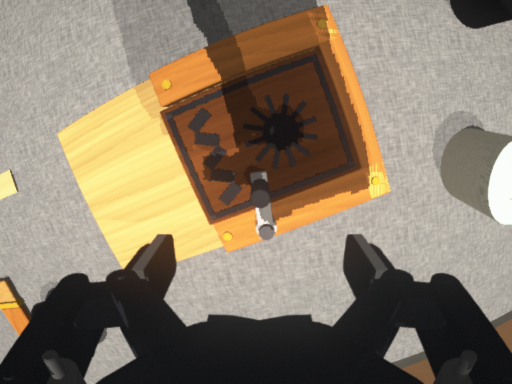

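The wrist picture shows the latch pivot cap at (266,231) and the dark knob from (259,180) to (261,203). The bar end is at (259,173), and the bed's rail screws are visible. I'll compute their positions.

```bash
python3 - <<'E'
from h import *
z=np.load("pics/w1.npz"); im,d=z['im'],z['d']; c=camera_model("wrist")
f=f_of(c); v,u=np.mgrid[:384,:512]; px,py=u-c['cx'],v-c['cy']; r=np.hypot(px,py)+1e-9; th=r/f
X=np.stack([px/r*np.tan(th)*d,py/r*np.tan(th)*d,d],-1); P=(X-c['t'])@c['R']; Z=P[...,2]
b=np.zeros(Z.shape,bool); b[160:250,235:290]=1
k=b&(Z>80)&(Z<105); print("knob top",k.sum(),P[k].mean(0),np.argwhere(k).mean(0))
k2=b&(Z>58)&(Z<105); print(P[k2][:,:3].min(0),P[k2].max(0))
for uv in [(266,231),(261,200),(259,173)]: print(uv,Z[uv[1],uv[0]],P[uv[1],uv[0]])
print("screws z34",[wray(c,*q,34)[:2].round(1) for q in [(166,84),(322,24),(377,181),(227,236)]])
print("bar end z53",wray(c,259,172,53))
# bed outline corners at z=34/12
print("corners",wray(c,389,191,34),wray(c,327,7,34),wray(c,59,133,12),wray(c,125,269,12))
# block top black frame edges
E
```

```text
knob top 385 [584.06628855 141.95899774  92.38417825] [196.35844156 260.0025974 ]
[576.6993257  129.11088511  58.00368051] [641.32635891 150.47983845  95.58106734]
(266, 231) 58.55948767708287 [631.72437274 136.96256154  58.55948768]
(261, 200) 94.4297835981224 [586.80779215 142.17305795  94.4297836 ]
(259, 173) 54.403681526574616 [572.4335284  143.82673518  54.40368153]
screws z34 [array([462.6,  71.9]), array([439.4, 241.3]), array([615.1, 267.4]), array([638.6,  91.2])]
bar end z53 [571.7763161  143.98266305  53.        ]
corners [630.15103477 280.7273139   34.        ] [421.53454395 251.40808314  34.        ] [468.41428587 -93.87644716  12.        ] [667.88151986 -66.80688146  12.        ]
```

>>> {"method": "step_arm", "body": {
  "moves": [
    [[0,0,0],[-9,1,26],0],
    [[0,0,0],[0,0,40],0],
    [[0,0,0],[0,0,40],0],
    [[0,0,0],[0,0,20],0],
    [[0,0,0],[0,0,0],0.5],
    [[0,0,0],[0,0,0],1],
    [[0,0,0],[0,0,0],1],
    [[0,0,0],[0,0,0],1],
    [[0,0,0],[0,0,0],1],
    [[0,0,0],[0,0,0],1],
    [[0,0,0],[0,0,0],1]
  ]
}}

```text
time_s: 2.75
position: [586.5, 141.7, 85.6]
tool_rot: [0.001, 0.117, 0.993, 0.0]
wrist_force: [-1.7, 0.2, 9.6]
gripper_width: 16.1
grasp_force: 58.3
```

```bash
python3 - <<'E'
from h import *
from scipy.spatial.transform import Rotation as Rn
o=get_obs(); print(o['position'],o['gripper_width'],o['grasp_force'],o['wrist_force'])
R=Rn.from_quat(o['tool_rot'][[1,2,3,0]]).as_matrix()
xb=np.array([np.cos(.135),np.sin(.135)]);yb=np.array([-xb[1],xb[0]]); pv=np.array([540.3,153.4])+90*xb-30*yb
q=o['position'][:2]-pv; print("r",np.hypot(*q),"a",np.arctan2(q@yb,-q@xb))
a0=np.arctan2(q@yb,-q@xb); A=np.linspace(a0,1.56,15); W=np.array([pv+48*(-np.cos(a)*xb+np.sin(a)*yb) for a in A]); W[0]=o['position'][:2]
D=np.diff(W,axis=0); print((D@R[:2,:2]).round(1).tolist())
E
```

```text
[586.53094889 141.65725222  85.57355655] 16.145064688281526 58.29037606716156 [-1.6707096   0.20508556  9.64674232]
r 47.353262385450385 a 0.259306361207858
[[0.9, 4.4], [-0.1, 4.5], [-0.5, 4.4], [-0.9, 4.4], [-1.3, 4.2], [-1.7, 4.1], [-2.1, 3.9], [-2.5, 3.7], [-2.8, 3.5], [-3.1, 3.2], [-3.4, 2.9], [-3.6, 2.6], [-3.9, 2.2], [-4.1, 1.8]]
```

>>> {"method": "step_arm", "body": {
  "moves": [
    [[0,0,0],[0.5,4.4,0],1],
    [[0,0,0],[0,4.5,0],1],
    [[0,0,0],[-0.5,4.4,0],1],
    [[0,0,0],[-0.9,4.4,0],1],
    [[0,0,0],[-1.3,4.2,0],1],
    [[0,0,0],[-1.7,4.1,0],1],
    [[0,0,0],[-2.1,3.9,0],1],
    [[0,0,0],[-2.5,3.7,0],1],
    [[0,0,0],[-2.8,3.5,0],1],
    [[0,0,0],[-3.1,3.2,0],1],
    [[0,0,0],[-3.4,2.9,0],1],
    [[0,0,0],[-3.6,2.6,0],1],
    [[0,0,0],[-3.9,2.2,0],1],
    [[0,0,0],[-4.1,1.8,0],1],
    [[0,0,0],[0,0,0],1],
    [[0,0,0],[0,0,0],1]
  ]
}}

```text
time_s: 4.35
position: [625.9, 182.1, 85.1]
tool_rot: [-0.0, 0.118, 0.993, -0.001]
wrist_force: [-5.3, -7.5, 7.3]
gripper_width: 16.1
grasp_force: 59.8
```

>>> {"method": "step_arm", "body": {
  "moves": [
    [[0,0,0],[0,0,0],0.5],
    [[0,0,0],[0,0,0],0.5],
    [[0,0,0],[0,0,0],0.5],
    [[0,0,0],[0,0,-30],0.5],
    [[0,0,0],[0,0,-40],0.3],
    [[0,0,0],[0,0,-40],0],
    [[0,0,0],[0,0,-35],0],
    [[0,0,0],[0,0,0],0]
  ]
}}

```text
time_s: 5.15
position: [627.7, 183.6, 234.2]
tool_rot: [0.003, 0.117, 0.993, 0.001]
wrist_force: [0.6, -0.5, -0.7]
gripper_width: 85.6
grasp_force: 0.0
```

```bash
cat >> h.py <<'E'
def wcloud(c,d):
    f=f_of(c); v,u=np.mgrid[:384,:512]; px,py=u-c['cx'],v-c['cy']; r=np.hypot(px,py)+1e-9; th=r/f
    X=np.stack([px/r*np.tan(th)*d,py/r*np.tan(th)*d,d],-1); return (X-c['t'])@c['R']
xb=np.array([np.cos(.135),np.sin(.135)]);yb=np.array([-xb[1],xb[0]]);ob=np.array([540.3,153.4])
def tobed(p): q=np.asarray(p)[...,:2]-ob; return np.stack([q@xb,q@yb],-1)
E
python3 - <<'E'
from h import *
o=get_obs(); c=camera_model("wrist"); im,d=grab_frame("wrist"); np.savez("pics/w2.npz",im=im,d=d); P=wcloud(c,d)
print(o['position'],o['joint_positions'].round(2),o['gripper_width'])
B=tobed(P); Z=P[...,2]
k=(Z>85)&(Z<97)&(B[...,0]>0)&(B[...,0]<120)&(abs(B[...,1])<70); q=np.median(B[k],0); print(k.sum(),q, np.arctan2(q[1]+30,90-q[0]))
b=(Z>38)&(Z<50)&(abs(B[...,0])<66); q=B[b]; print("block",np.percentile(q,[1,99],axis=0),Z[b].mean())
E
```

```text
[627.7227441  183.58790852 234.18213856] [0.16 0.49 0.27 1.34 0.   0.39] 85.6413546794143
302 [83.36490108 18.94695991] 1.436060691694224
block [[-62.7025686  -82.83623446]
 [ 64.10332644  82.83873019]] 44.6759732144917
```

```bash
python3 - <<'E'
from h import *
z=np.load("pics/w2.npz"); c=camera_model("wrist"); P=wcloud(c,z['d']); B=tobed(P); Z=P[...,2]
v,u=np.nonzero((Z>85)&(Z<97)&(B[...,0]>0)&(B[...,0]<120)&(abs(B[...,1])<70)); print(u.min(),u.max(),v.min(),v.max())
for lo in (90,92,93,94):
    k=(Z>lo)&(Z<97)&(B[...,0]>0)&(B[...,0]<120)&(abs(B[...,1])<70); print(lo,k.sum(),B[k].min(0),B[k].max(0))
a=z['im'][v.min()-60:v.max()+60,u.min()-80:u.max()+80,::-1]
cv2.imwrite("pics/w2c.png",cv2.resize(a,None,fx=3,fy=3)); print(a.shape, -c['R'].T@c['t'])
E
```

```text
248 266 164 182
90 211 [74.41913679 10.42319659] [91.44340491 26.83889708]
92 3 [80.5759257 14.7772568] [83.78655002 20.34437927]Traceback (most recent call last):
  File "<stdin>", line 5, in <module>
    return umr_minimum(a, axis, None, out, keepdims, initial, where)
ValueError: zero-size array to reduction operation minimum which has no identity
```

>>> {"method": "step_arm", "body": {
  "moves": [
    [[0,0,0],[17,-6.3,0],1],
    [[0,0,0],[16.4,-6.3,0],1],
    [[0,0,0],[0,0,20],1],
    [[0,0,0],[0,0,30],1],
    [[0,0,0],[0,0,30],1],
    [[0,0,0],[0,0,40],1],
    [[0,0,0],[0,0,30],1],
    [[0,0,0],[0,0,0],1],
    [[0,0,0],[-4.7,1.8,0],1],
    [[0,0,0],[-2.8,1.1,0],1],
    [[0,0,0],[-1.9,0.7,0],1],
    [[0,0,0],[-1.9,0.7,0],1],
    [[0,0,0],[0,0,0],1]
  ]
}}

```text
time_s: 6.5
position: [603.4, 180.3, 79.9]
tool_rot: [0.001, 0.117, 0.993, 0.0]
wrist_force: [-1.4, 0.4, 0.9]
gripper_width: -0.0
grasp_force: 0.0
```

>>> {"method": "step_arm", "body": {
  "moves": [
    [[0,0,0],[-0.9,0.4,0],1],
    [[0,0,0],[-0.9,0.4,0],1],
    [[0,0,0],[0,0,0],1]
  ]
}}

```text
time_s: 6.8
position: [604.6, 180.5, 79.3]
tool_rot: [-0.0, 0.117, 0.993, -0.0]
wrist_force: [-2.6, 0.2, 1.6]
gripper_width: 0.2
grasp_force: 1.4
```

>>> {"method": "step_arm", "body": {
  "moves": [
    [[0,0,0],[-0.9,0.4,-1],1],
    [[0,0,0],[-0.9,0.4,-1],1],
    [[0,0,0],[0,0,0],1]
  ]
}}

```text
time_s: 7.1
position: [604.8, 180.6, 80.1]
tool_rot: [-0.002, 0.117, 0.993, -0.001]
wrist_force: [-8.5, -1.0, -3.6]
gripper_width: -0.0
grasp_force: 4.2
```

>>> {"method": "step_arm", "body": {
  "moves": [
    [[0,0,0],[-0.9,0.4,0],1],
    [[0,0,0],[-0.9,0.4,0],1],
    [[0,0,0],[0,0,0],1]
  ]
}}

```text
time_s: 7.4
position: [605.1, 180.7, 80.0]
tool_rot: [-0.003, 0.117, 0.993, -0.001]
wrist_force: [-18.1, -2.9, 1.8]
gripper_width: -0.1
grasp_force: 9.0
```

The latch is on its stop: the force rises to 18 N without motion. Next, over to the wedge.

>>> {"method": "step_arm", "body": {
  "moves": [
    [[0,0,0],[10,0,0],1],
    [[0,0,0],[0,0,-30],1],
    [[0,0,0],[0,0,-40],1],
    [[0,0,0.143],[0,0,-40],0.5],
    [[0,0,0.143],[0,0,-40],0],
    [[0,0,0.143],[0,0,0],0],
    [[0,0,0.143],[0,0,0],0],
    [[0,0,0.143],[0,0,0],0],
    [[0,0,0.143],[0,0,0],0],
    [[0,0,0.143],[0,0,0],0],
    [[0,0,0.143],[0,0,0],0],
    [[0,0,0.143],[0,0,0],0]
  ]
}}

```text
time_s: 8.6
position: [599.1, 183.7, 231.5]
tool_rot: [0.0, 0.692, 0.722, 0.0]
wrist_force: [0.5, -0.4, 0.5]
gripper_width: 85.6
grasp_force: 0.0
```

>>> {"method": "step_arm", "body": {
  "moves": [
    [[0,0,0],[-46,-9.6,0],0],
    [[0,0,0],[-46,-9.6,0],0],
    [[0,0,0],[-46,-9.6,0],0],
    [[0,0,0],[-46,-9.6,0],0],
    [[0,0,0],[-46,-9.6,0],0],
    [[0,0,0],[-46,-9.6,0],0],
    [[0,0,0],[-46,-9.6,0],0],
    [[0,0,0],[-46,-9.6,0],0],
    [[0,0,0],[-46,-9.6,0],0],
    [[0,0,0],[-46,-9.6,0],0],
    [[0,0,0],[-46,-9.6,0],0],
    [[0,0,0],[-46,-9.6,0],0],
    [[0,0,0],[0,0,0],0],
    [[0,0,0],[0,0,0],0]
  ]
}}

```text
time_s: 10.0
position: [510.6, -374.3, 231.0]
tool_rot: [0.0, 0.69, 0.724, 0.0]
wrist_force: [-0.0, 0.1, 0.6]
gripper_width: 85.1
grasp_force: 0.0
```

```bash
python3 - <<'E'
from h import *
o=get_obs(); c=camera_model("wrist"); im,d=grab_frame("wrist"); np.savez("pics/w3.npz",im=im,d=d,pos=o['position'],q=o['tool_rot']); P=wcloud(c,d)
print(o['time_s'],o['position'],o['tool_rot'],o['joint_positions'].round(2),-c['R'].T@c['t'])
cv2.imwrite("pics/w3.png",im[:,:,::-1]); Z=P[...,2]
hsv=cv2.cvtColor(im,cv2.COLOR_RGB2HSV)
m=((hsv[...,0]>17)&(hsv[...,0]<38)&(hsv[...,1]>60)&(hsv[...,2]>100)).astype(np.uint8)
n,l,s,ce=cv2.connectedComponentsWithStats(m)
for i in range(1,n):
    if s[i,4]>300:
        k=(l==i); Q=P[k]; Qs=Q[(Q[:,2]>2)]; r=cv2.minAreaRect(Qs[:,:2].astype(np.float32)); print(s[i],r,"z",np.percentile(Q[:,2],[1,50,99]))
        t=Q[(Q[:,2]>36)&(Q[:,2]<46)]
        if len(t)>30: print(" grip top",len(t),cv2.minAreaRect(t[:,:2].astype(np.float32)),t.mean(0))
E
```

```text
10.0 [ 510.59069801 -374.29250507  231.03080892] [9.96671567e-05 6.90213340e-01 7.23605925e-01 2.54854563e-05] [-0.76  0.46  0.2   1.32  0.    0.76] [ 508.05099623 -305.40416598  354.87200612]
[242  36  32  28 500] ((512.3121948242188, -259.2260437011719), (33.800838470458984, 86.37013244628906), 16.100631713867188) z [-0.04169609  6.81787395 12.02211826]
[134  72  56  68 917] ((421.8857421875, -314.55169677734375), (62.20160675048828, 161.7511444091797), 75.02568817138672) z [-0.29206906 18.76705526 29.24631285]
[405 152  16  60 502] ((629.2256469726562, -336.03253173828125), (70.35411071777344, 239.8663787841797), 59.468204498291016) z [15.65911133 19.04790629 20.78348286]
[ 377  155   33   53 1403] ((604.1956176757812, -366.613037109375), (75.04507446289062, 215.2427520751953), 76.73908233642578) z [14.67589056 16.30436425 18.10167005]
```

View pics/w3.png

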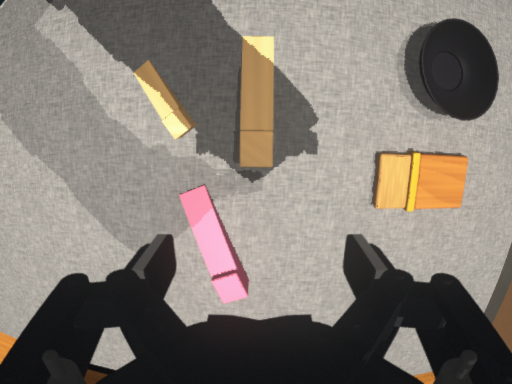

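The wrist view shows the large yellow wedge partly in the arm's shadow, at (242..274, 36..168), with its grip block at about (256,150). The pink wedge's thin end is at (193,190). I'll segment by height, as colour fails in the shadow.

```bash
python3 - <<'E'
from h import *
z=np.load("pics/w3.npz"); c=camera_model("wrist"); P=wcloud(c,z['d']); Z=P[...,2]; im=z['im']
b=np.zeros(Z.shape,bool); b[20:185,225:290]=1
t=P[b&(Z>34)&(Z<46)]; r=cv2.minAreaRect(t[:,:2].astype(np.float32)); print("top",len(t),r,t.mean(0))
w=P[b&(Z>2.5)&(Z<46)]; r=cv2.minAreaRect(w[:,:2].astype(np.float32)); print("all",r,cv2.boxPoints(r).round(1).tolist())
S=w[w[:,2]<30]; p=np.polyfit(S[:,1],S[:,0],1); print("axis slope dx/dy",p[0])
# pixel corners of grip top cast to z=40 and tip corners at z=4
print([wray(c,*q,40)[:2].round(1) for q in [(240,131),(274,131)]],[wray(c,*q,4)[:2].round(1) for q in [(243,37),(275,37)]])
hsv=cv2.cvtColor(im,cv2.COLOR_RGB2HSV); m=(hsv[...,0]>160)&(hsv[...,1]>60)&(hsv[...,2]>80); Q=P[m&(Z>2)]
print("pink",cv2.boxPoints(cv2.minAreaRect(Q[:,:2].astype(np.float32))).round(0).tolist())
E
```

```text
top 1219 ((507.6610412597656, -350.27813720703125), (35.423377990722656, 39.924564361572266), 1.8556489944458008) [ 507.38870766 -349.5740547    40.34839275]
all ((504.8536071777344, -299.0098571777344), (76.1854476928711, 198.07008361816406), 3.708085298538208) [[460.3999938964844, -202.60000610351562], [473.20001220703125, -400.29998779296875], [549.2999877929688, -395.3999938964844], [536.5, -197.6999969482422]]
axis slope dx/dy -0.02717886316625775
[array([ 489.4, -331.7]), array([ 525.3, -330. ])] [array([ 485.6, -222.1]), array([ 522.7, -220.4])]
pink [[411.0, -551.0], [504.0, -553.0], [508.0, -304.0], [416.0, -303.0]]
```

```bash
python3 - <<'E'
from h import *
c=camera_model("wrist")
print([wray(c,*q,4)[:2].round(0) for q in [(180,194),(206,185)]],[wray(c,*q,30)[:2].round(0) for q in [(212,279),(237,271)]],[wray(c,*q,40)[:2].round(0) for q in [(223,302),(248,295)]])
E
```

```text
[array([ 414., -416.]), array([ 447., -403.])] [array([ 457., -522.]), array([ 490., -507.])] [array([ 473., -551.]), array([ 505., -537.])]
```

>>> {"method": "step_arm", "body": {
  "moves": [
    [[0,0,0.017],[12.2,-1,30],0],
    [[0,0,0],[12,-1,30],0],
    [[0,0,0],[0,0,40],0],
    [[0,0,0],[0,0,40],0],
    [[0,0,0],[0,0,30],0],
    [[0,0,0],[0,0,15],0],
    [[0,0,0],[0,0,10],0],
    [[0,0,0],[0,0,0],0],
    [[0,0,0],[0,0,0],0]
  ]
}}

```text
time_s: 10.95
position: [508.4, -349.0, 37.2]
tool_rot: [0.001, 0.695, 0.719, 0.0]
wrist_force: [0.9, 0.4, 0.1]
gripper_width: 85.4
grasp_force: 0.0
```

>>> {"method": "step_arm", "body": {
  "moves": [
    [[0,0,0],[0,0,8],0],
    [[0,0,0],[0,0,0],0.4],
    [[0,0,0],[0,0,0],0.7],
    [[0,0,0],[0,0,0],1],
    [[0,0,0],[0,0,0],1],
    [[0,0,0],[0,0,0],1],
    [[0,0,0],[0,0,0],1],
    [[0,0,0],[0,0,0],1]
  ]
}}

```text
time_s: 11.75
position: [508.0, -349.5, 28.7]
tool_rot: [0.0, 0.696, 0.718, -0.0]
wrist_force: [-1.0, -0.5, 5.6]
gripper_width: 35.3
grasp_force: 60.3
```

>>> {"method": "step_arm", "body": {
  "moves": [
    [[0,0,0],[0,0,-15],1],
    [[0,0,0],[0,0,-25],1],
    [[0,0,0],[0,0,-30],1],
    [[0,0,-0.052],[0,0,0],1],
    [[0,0,-0.052],[0,0,0],1],
    [[0,0,0],[20,7.5,0],1],
    [[0,0,0],[36,13.5,0],1],
    [[0,0,0],[36,13.5,0],1],
    [[0,0,0],[36,13.5,0],1],
    [[0,0,0],[36,13.5,0],1],
    [[0,0,0],[36,13.5,0],1],
    [[0,0,0],[36,13.5,0],1],
    [[0,0,0],[20,7.5,0],1],
    [[0,0,0],[0,0,0],1],
    [[0,0,0],[0,0,0],1],
    [[0,0,0],[0,0,0],1]
  ]
}}

```text
time_s: 13.35
position: [568.1, -83.3, 98.2]
tool_rot: [-0.0, 0.658, 0.753, -0.0]
wrist_force: [0.7, 0.3, -0.3]
gripper_width: 35.2
grasp_force: 59.7
```

```bash
python3 - <<'E'
from h import *
o=get_obs(); c=camera_model("wrist"); im,d=grab_frame("wrist"); np.savez("pics/w4.npz",im=im,d=d); P=wcloud(c,d)
print(o['time_s'],o['position'],tobed(o['position']),o['tool_rot'],o['gripper_width'],o['grasp_force'],-c['R'].T@c['t'])
cv2.imwrite("pics/w4.png",im[:,:,::-1]); Z=P[...,2]; B=tobed(P)
for a,b_ in ((38,50),(8,16)):
    k=(Z>a)&(Z<b_)&(abs(B[...,0])<130); print(a,k.sum(),np.percentile(B[k],[.5,99.5],axis=0),np.median(Z[k]))
E
```

```text
13.35 [568.10114249 -83.34623988  98.20049511] [  -4.31556095 -238.33392867] [-2.71953809e-05  6.57697289e-01  7.53282326e-01 -1.11496437e-04] 35.1564756348785 59.72699224948883 [559.55133306 -15.02267309 222.06401574]
38 35 [[ 103.6569569  -379.53471088]
 [ 108.12932068 -372.09023562]] 43.63841442935449
8 40504 [[-106.05107713 -238.1959934 ]
 [ 106.39647724  -85.78346242]] 12.248506211718418
```

View pics/w4.png

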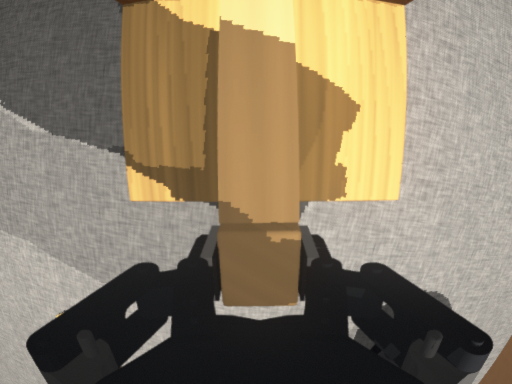

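The wrist view shows the wedge held in line with the bed, its sides at u=219 and 296 about the image axis, with the bed edges at u≈125 and 403. I'm centring it and lowering.

>>> {"method": "step_arm", "body": {
  "moves": [
    [[0,0,0],[5.5,2.2,0],1],
    [[0,0,0],[5.5,2.1,10],1],
    [[0,0,0],[0,0,20],1],
    [[0,0,0],[0,0,15],1],
    [[0,0,0],[0,0,8],1],
    [[0,0,0],[0,0,0],1],
    [[0,0,0],[0,0,0],1],
    [[0,0,0],[0,0,0],1]
  ]
}}

```text
time_s: 14.2
position: [571.5, -71.2, 45.9]
tool_rot: [0.001, 0.657, 0.753, 0.0]
wrist_force: [-0.0, -0.0, -2.0]
gripper_width: 35.2
grasp_force: 59.7
```

>>> {"method": "step_arm", "body": {
  "moves": [
    [[0,0,0],[0,-0.5,3],1],
    [[0,0,0],[0,0,1],1],
    [[0,0,0],[0,0,0.5],1],
    [[0,0,0],[0,0,0],1],
    [[0,0,0],[0,0,0],1]
  ]
}}

```text
time_s: 14.7
position: [570.6, -71.2, 40.8]
tool_rot: [0.0, 0.657, 0.754, 0.0]
wrist_force: [0.0, -0.4, -1.0]
gripper_width: 35.7
grasp_force: 60.0
```

```bash
cat > look.py <<'E'
from h import *
import sys
o=get_obs(); c=camera_model("wrist"); im,d=grab_frame("wrist"); P=wcloud(c,d); Z=P[...,2]; B=tobed(P)
cv2.imwrite(f"pics/{sys.argv[1]}.png",im[:,:,::-1])
print(o['time_s'],o['position'].round(1),tobed(o['position']).round(1),o['wrist_force'].round(1),o['gripper_width'].round(1))
for lo in (-225,-200,-170,-140,-120,-110,-100,-92):
    k=(abs(B[...,0])<12)&(abs(B[...,1]-lo)<3); s=(abs(abs(B[...,0])-45)<10)&(abs(B[...,1]-lo)<3)
    print(lo,"wedge z",np.median(Z[k]).round(1),"bed z",np.median(Z[s]).round(1))
b=(Z>38)&(Z<60)&(abs(B[...,0])<66)&(B[...,1]>-120)
if b.any():
    q=B[b]; print("block top y from",np.percentile(q[:,1],1),"x",np.percentile(q[:,0],[1,99]))
    for y in (-80,-60,-40,-20): 
        k=b&(abs(B[...,1]-y)<4); print(y,k.sum(),np.median(Z[k]) if k.any() else None)
E
python3 look.py w5
```

```text
Traceback (most recent call last):
  File "look.py", line 5, in <module>
    print(o['time_s'],o['position'].round(1),tobed(o['position']).round(1),o['wrist_force'].round(1),o['gripper_width'].round(1))
                                                                                                     ^^^^^^^^^^^^^^^^^^^^^^^^
AttributeError: 'float' object has no attribute 'round'
```

View pics/w5.png

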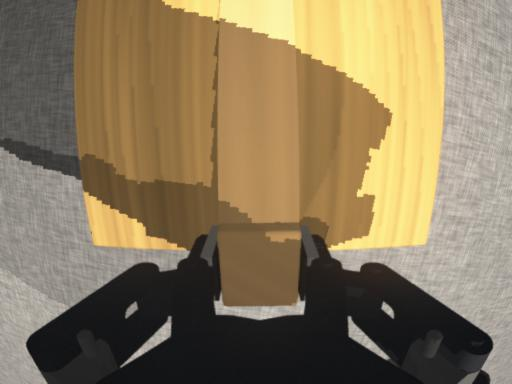

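The wedge lies centred on the bed (u 219–297), but its tip is out of the wrist view. I'll use depth plus the scene camera.

```bash
sed -i "s/,o\['gripper_width'\].round(1)//" look.py
cat > sc.py <<'E'
from h import *
import sys
c=camera_model("scene"); im,d=grab_frame("scene"); P=cloud(c,d)
f=f_of(c); p=c["R"]@np.append(ob-85*yb,20)+c["t"]; u,v=p[:2]/p[2]*f+[c["cx"],c["cy"]]; u,v=int(u),int(v); print("edge px",u,v)
y0,x0=max(v-75,0),max(u-100,0); a=im[y0:y0+150,x0:x0+200,::-1]
cv2.imwrite(f"pics/{sys.argv[1]}.png",cv2.resize(a,None,fx=4,fy=4,interpolation=cv2.INTER_CUBIC)); print("origin",x0,y0)
B=tobed(P); Z=P[...,2]
for y in (-80,-70,-60,-40,0,40,70):
    k=(abs(abs(B[...,0])-25)<30)&(abs(B[...,1]-y)<5)&(Z>36)&(Z<62); print(y,k.sum(),(np.median(Z[k]).round(1),Z[k].mean().round(2)) if k.any() else None)
E
python3 look.py w5; python3 sc.py s5
```

```text
14.75 [570.5 -71.2  40.8] [  -0.3 -226.6] [ 0.3  0.5 -1.2]
-225 wedge z 52.3 bed z 110.1
-200 wedge z 40.4 bed z 12.2
-170 wedge z 33.3 bed z 12.2
-140 wedge z 26.2 bed z 12.2
-120 wedge z 21.4 bed z 12.2
-110 wedge z 19.1 bed z 12.2
-100 wedge z 17.1 bed z 12.2
-92 wedge z nan bed z nan
edge px 278 225
origin 178 150
-80 64 (np.float64(43.2), np.float64(43.25))
-70 86 (np.float64(42.6), np.float64(42.8))
-60 73 (np.float64(43.2), np.float64(43.29))
-40 86 (np.float64(43.3), np.float64(43.27))
0 78 (np.float64(42.8), np.float64(42.93))
40 93 (np.float64(42.9), np.float64(42.87))
70 86 (np.float64(42.7), np.float64(42.92))
  return _methods._mean(a, axis=axis, dtype=dtype,
  ret = ret.dtype.type(ret / rcount)
```

View pics/s5.png

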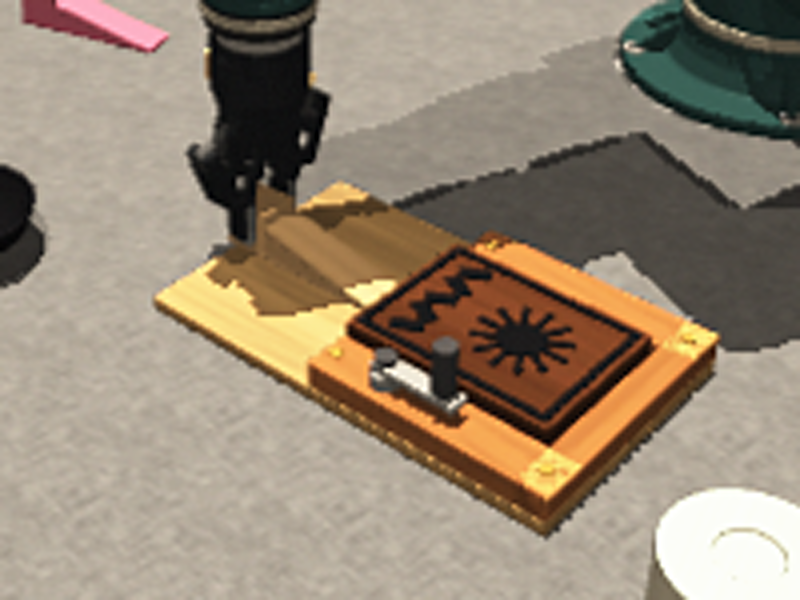

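The scene crop shows the latch along the rail, fully off, and the wedge flat on the bed with its tip just before the block's open edge (crop 370,300). Depth gives the slope 4.3 mm above the bed at the tip, so it's flat. Pushing.

>>> {"method": "step_arm", "body": {
  "moves": [
    [[0,0,0],[6,0,0],1],
    [[0,0,0],[10,0,0],1],
    [[0,0,0],[10,0,0],1],
    [[0,0,0],[8,0,0],1],
    [[0,0,0],[4,0,0],1],
    [[0,0,0],[2,0,0],1],
    [[0,0,0],[0,0,0],1]
  ]
}}

```text
time_s: 15.55
position: [565.1, -31.3, 40.8]
tool_rot: [0.0, 0.657, 0.754, -0.0]
wrist_force: [-0.4, -0.3, 0.3]
gripper_width: 35.2
grasp_force: 60.0
```

>>> {"method": "step_arm", "body": {
  "moves": [
    [[0,0,0],[3,0,0],1],
    [[0,0,0],[3,0,0],1],
    [[0,0,0],[3,0,0],1],
    [[0,0,0],[3,0,0],1],
    [[0,0,0],[3,0,0],1],
    [[0,0,0],[0,0,0],1],
    [[0,0,0],[0,0,0],1]
  ]
}}

```text
time_s: 16.25
position: [563.2, -16.7, 40.8]
tool_rot: [0.0, 0.657, 0.753, 0.0]
wrist_force: [0.7, -2.2, -1.9]
gripper_width: 35.4
grasp_force: 59.6
```

```bash
python3 look.py w6 2>/dev/null; python3 sc.py s6
```

```text
16.25 [563.2 -16.7  40.8] [  -0.2 -171.6] [ 0.7 -2.2 -1.9]
-225 wedge z 12.4 bed z nan
-200 wedge z nan bed z 11.8
-170 wedge z 52.3 bed z 109.8
-140 wedge z 39.1 bed z 12.2
-120 wedge z 34.4 bed z 12.3
-110 wedge z 32.0 bed z 12.3
-100 wedge z 164.7 bed z 12.3
-92 wedge z 27.8 bed z 12.2
block top y from -81.79917159615965 x [-62.15558824  63.98795612]
-80 4915 45.05840975026755
-60 4671 45.1603766892083
-40 0 None
-20 0 None
edge px 278 225
origin 178 150
-80 40 (np.float64(43.6), np.float64(43.54))
-70 87 (np.float64(44.0), np.float64(44.12))
-60 74 (np.float64(44.0), np.float64(43.89))
-40 86 (np.float64(43.9), np.float64(44.08))
0 76 (np.float64(43.3), np.float64(43.34))
40 96 (np.float64(43.6), np.float64(43.62))
70 100 (np.float64(42.7), np.float64(42.79))
```

>>> {"method": "step_arm", "body": {
  "moves": [
    [[0,0,0],[2,0,0],1],
    [[0,0,0],[3,0,0],1],
    [[0,0,0],[3,0,0],1],
    [[0,0,0],[3,0,0],1],
    [[0,0,0],[3,0,0],1],
    [[0,0,0],[2,0,0],1],
    [[0,0,0],[0,0,0],1],
    [[0,0,0],[0,0,0],1],
    [[0,0,0],[0,0,0],1]
  ]
}}

```text
time_s: 17.25
position: [560.8, -0.8, 40.7]
tool_rot: [-0.0, 0.657, 0.754, 0.0]
wrist_force: [0.4, -2.0, -0.6]
gripper_width: 34.9
grasp_force: 59.8
```

```bash
python3 look.py w7 2>/dev/null; python3 sc.py s7
```

```text
17.25 [560.8  -0.8  40.7] [  -0.4 -155.6] [ 0.4 -2.  -0.6]
-225 wedge z nan bed z nan
-200 wedge z nan bed z nan
-170 wedge z 52.3 bed z 12.7
-140 wedge z 52.3 bed z 12.5
-120 wedge z 38.2 bed z 12.3
-110 wedge z 35.8 bed z 12.3
-100 wedge z 33.5 bed z 12.3
-92 wedge z 31.5 bed z 12.2
block top y from -81.81314381103097 x [-62.20115981  63.92197782]
-80 4648 48.79442422281681
-60 5831 48.51025639748767
-40 1950 48.49576578141082
-20 0 None
edge px 278 225
origin 178 150
-80 40 (np.float64(47.8), np.float64(47.62))
-70 87 (np.float64(48.0), np.float64(48.02))
-60 77 (np.float64(47.1), np.float64(47.0))
-40 86 (np.float64(47.0), np.float64(47.1))
0 77 (np.float64(45.1), np.float64(45.26))
40 97 (np.float64(44.4), np.float64(44.46))
70 101 (np.float64(43.1), np.float64(43.05))
```

View pics/s7.png

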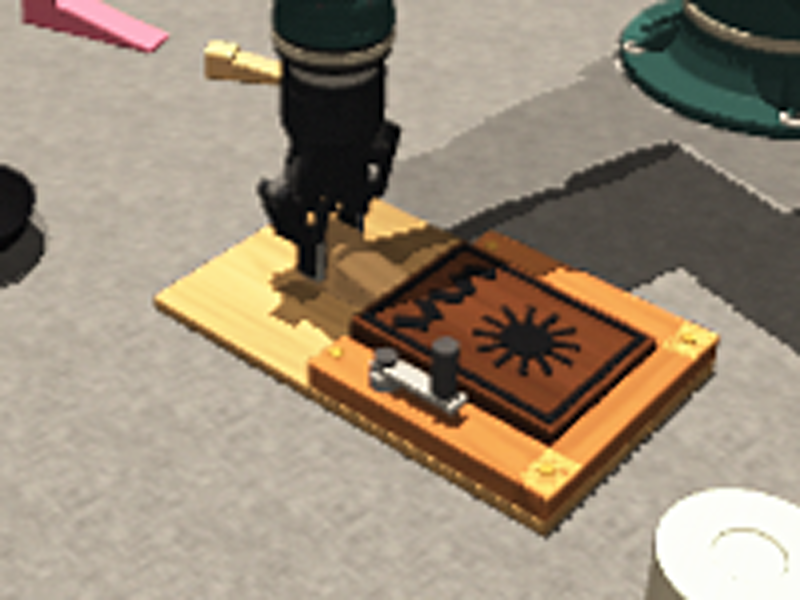

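The scene crop shows the open edge raised on the wedge (crop 360,310), the far edge down by the stop rail, and the latch still along the rail. Depth gives about 5 mm of lift, and the gripper is well clear of the block. Handing in.

```bash
python3 -c "
from plant import *
print(finish_job())"
```

```text
the job is handed in; nothing more can be done
None
```

The job is handed in, but the judge returned no verdict: the latch is on its open stop, the wedge is held flat on the bed about 60 mm under the block, the open edge is up about 5 mm (by depth) with the far edge down, and the arm came near none of the bowl, bottle, roll or brush.

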